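Lock the bench trimmer's blade with its catch-guarded bolt

TASK

Lock the brush trimmer's blade arm: press the yellow spring catch right down with one fingertip and, keeping it down all the way, push the red thumb piece with the other finger until the bolt is fully home through the keeper at the pivot end. Pause a moment there with the catch still down, then let it spring up into the bolt's last notch and move the hand clear. It is all done with the fingertips: grasp and lift nothing, leave the blade arm down and everything else on the bench where it is.

Things in the scene. Friction and masses are not known exactly. Their poses are not given: they have to be found in the camera images.
- trimmer: the bench trimmer, screwed down to the bench: a low blue base 250 mm (its x) by 340 mm (its y) by 30 mm high. Origin at the centre of its underside; x points across the base from the bolt catch towards the blade arm, y along the blade arm towards its pivot, z up. The bolt slides towards its +y
- catch_top (a point): centre of the top face of the yellow ribbed spring catch, a level plate 38 mm (trimmer x) by 120 mm (trimmer y), 6 mm thick, 69 mm above the bench when up and 60 mm when fully down. It goes straight down; a fingertip may slide along it while pressing
- catch (a joint): how far the catch is pressed, in m: 0 = up, 0.009 = fully down against its stop. Its spring needs about 2 N to start and 6 to 7 N to stay fully down. Below the plate it carries a tooth that drops into the notches of the bolt: the bolt is free only while the catch is pressed 0.007 or more
- thumb_piece (a point): centre of the top face of the red thumb piece that stands up from the bolt: 26 mm (trimmer x) by 12 mm (trimmer y), from 50 mm to 92 mm above the bench. It rides 61 mm to the trimmer's +x side of the catch's centre line; the plain bolt under and behind it is 50 mm high, and nothing within 45 mm behind it (trimmer -y) is higher than that, so a fingertip at the height of the pressed catch passes over the bolt and can push the thumb piece's rear face
- bolt (a joint): how far the steel bolt is slid towards the trimmer's +y, in m: 0 = fully drawn back, 0.055 = fully home through the keeper, in its last notch (hard stop at 0.056). It starts between 0 and 0.010 and has free play up to about 0.012; further on it can rest in notches at 0.025, 0.040 and 0.055 when the catch is up. It stays where it is left, with 2 N of friction
- keeper (a point): centre of the hole of the square steel keeper on the blade arm, 44 mm above the bench, which the nose of the bolt enters; the keeper is 32 mm (trimmer x) by 18 mm (trimmer y) and 60 mm high, joined to the blade arm by a flat bracket towards trimmer +x
- blade_arm (a joint): angle of the blue blade arm, in rad: 0 = down on the base, grows as its handle is lifted. It must stay down
- lever_handle (a point): middle of the blade arm's round black handle, 28 mm thick and 105 mm long along the trimmer's y, 60 mm above the bench; the arm itself is 18 mm wide, 72 mm high, along trimmer x = 98 mm. Not to be used
- cane: bystander: a loose bamboo brush handle, 220 mm long, 10 mm thick, lying along its y on the trimmer's base beside the catch. Origin at the centre of its underside
- brush_pot: bystander: white and blue china pot, 96 mm across and 100 mm high, with brushes standing in it up to 205 mm. Origin at the centre of its underside
- bowl: bystander: blue china bowl, 112 mm across, 55 mm high. Origin at the centre of its underside
- glue_jar: bystander: amber glass jar with red cap, 52 mm across, 75 mm high. Origin at the centre of its underside
- card_tube: bystander: upright cardboard tube, 72 mm across, 60 mm high. Origin at the centre of its underside
- slat: bystander: dark wooden slat 200 mm (its x) by 30 by 8 mm lying on the bench. Origin at the centre of its underside
- scraper: bystander: small flat scraper with a handle, 190 mm long along its x, lying on the bench. Origin on its underside, under the handle to blade line

How it is judged:
By the outcome, as a careful person would: the job done as asked, in the order asked, and still so for the second after the job is handed in, with the robot touching nothing.
It also fails if it takes over 35 s, if anything falls off the work surface, if the arm or the gripper's body presses on something with over 40 N, if the wrist force passes 120 N, or if a joint passes its speed limit or range.

ROBOT

A 7-joint arm with a two-finger parallel gripper is mounted at the origin on the work surface. World frame = base frame: x ahead of the robot, y to its left, z up, the work surface at z = 0. Lengths are in m, angles in rad, forces in N, time in s.
With the tool pointing down it reaches from about 0.35 to 0.9 m from the base axis. Payload 8.1 kg.
Tool frame: the origin (TCP) lies midway between the tips of the shut fingers; the grasp point (between the pads) lies arm.hold_point_z behind it (arm.hold_point_z is the distance from the TCP to the grasp point, in m); z points along the fingers, x is the direction in which the jaws open and shut, and the axes are right-handed (so a half turn about z gives the same grasp; the last joint's range is limited). The gripper opens to 92 mm and grips with 3 to 60 N. Pads are 19 mm wide; open, the fingers measure 130 mm over their backs; the gripper's body (75 mm by 190 mm) begins 47 mm behind the grasp point.
Start: joints at [-1.299, 0.434, 0.025, 1.573, -0.012, 1.134, -0.075], TCP at [0.229, 0.582, 0.227] pointing down, gripper open.
Joint ranges: [-2.62, 2.62], [-0.44, 2.09], [-1.27, 1.32], [0.08, 2.57], [-1.32, 4.46], [0.12, 2], [-2.74, 2.74]. Speed limits (rad/s): [2.22, 2.22, 3.01, 3.01, 3.14, 3.14, 3.14].

INTERFACE

Orientations are given as a rotation vector (axis times angle).
In Python, from cell import arm gives the robot as it stands.
- The arm moves only by the shell command python3 -m pendant 'ROWS' [FORCE]. ROWS is JSON, a list of rows, each an object with "dp": the shift along the tool's x, y, z in m, a list of three; "rotation": the turn, a rotation vector about the tool's x, y, z in rad, a list of three; "fingers": the closure, from -1 (fully open) to 1 (shut). In form: [{"dp": [x, y, z], "rotation": [rx, ry, rz], "fingers": fingers}, ...]. A call has 1 to 20 rows; each row is the pose to reach, as a shift and turn from the pose measured when the call began, along the tool's axes at that moment; what a row does not reach only later rows make up. A row lasts 1/8 s, in which the tool goes at most 62.5 mm and 10.7 degrees, less where a joint would pass 70% of its speed; a pose out of reach is approached as far as the arm can. A call with a gripper value outside its range is refused whole. The fingers move at their own pace and stop on an object; FORCE is the grip in N (left out, the last holds). Time passes only in rows, so rows that repeat a pose let the fingers close. It gives the time, the measured TCP pose, the force and the opening at its end, in the units of the state.
- arm.observe(): the state, without advancing time (a new reading comes with each control period).
- arm.get_image(name): name is "scene" or "top" or "wrist"; returns the picture (480x640x3 uint8, blue, green, red); there is no depth.
- arm.camera_params(name): a dict with "camera_matrix" (3x3 intrinsics, pixels), "rvec" (rotation vector, rad) and "tvec" (3), from world to camera coordinates, as OpenCV has them. Camera axes: x right, y down, z forward; pixel columns grow to the right and rows downward; lengths in m; the calibration is good to about 2 mm. The wrist camera is an equidistant fisheye: a pixel r from the principal point sees the ray r / f radians off the axis. A picture is of the moment at which its call begins: read the wrist's pose just before it. camera_params takes no time and is no camera call; for the wrist camera it gives the pose at the moment of the call.
- arm.sign_off(): hands the job in, once; it reports no verdict.
The state is a dict: "clock": time; "joints": joint angles; "dq": joint speeds; "joint_efforts": joint torques, N m; "position": TCP position; "ee_rot": TCP orientation; "force": force on the tool from outside, world axes, zero at the start; "ft_torque": the same for the moment, N m; "width": opening from 0.0 (shut) to 1.0 (fully open).
Only numpy, scipy, OpenCV 4.12 (cv2) and the standard library are available. Lean on these libraries where they do the work, as an engineer would, in place of code of your own. Each camera call takes 0.05 s, during which the arm holds its last target.

## Working session

There is one attempt and no reset: what is moved stays moved. The work goes in short steps, Python scripts to look and compute and a shell command to move; the robot and the scene stay as the last step left them, time stands still between calls to the robot, and variables do not carry over. Pictures are saved under pics/ and viewed, and the job is handed in when it is done.

```bash
ls; mkdir -p pics
python3 - <<'E'
from cell import arm
import cv2
print(arm.observe()); print(getattr(arm,'hold_point_z',None))
for n in ("scene","top","wrist"):
    p=arm.camera_params(n); im=arm.get_image(n); cv2.imwrite(f"pics/{n}0.png",im); print(n,p)
E
```

```text
pics
{'clock': 0.0, 'joints': array([-1.29859713,  0.43519508,  0.02495942,  1.57409487, -0.01157537,
        1.13399924, -0.07510285]), 'dq': array([ 0.00024591, -0.00073443, -0.0004542 , -0.00193628,  0.00040393,
       -0.00092721,  0.00074238]), 'joint_efforts': array([-4.78108996e-04, -6.67849016e+01,  9.84633341e-01, -3.14446270e+01,
       -6.06247270e-02,  4.30548226e-02,  1.98756970e-04]), 'position': array([0.22867026, 0.58111691, 0.22596302]), 'ee_rot': array([ 2.59563137e+00,  1.76805611e+00, -1.86508225e-03]), 'force': array([-0.61991427, -0.20802142, -0.75821174]), 'ft_torque': array([-0.00669237, -0.04241882, -0.03987475]), 'width': 0.9973392905407286}
0.0188
scene {'camera_matrix': array([[438.69990991,   0.        , 319.41698293],
       [  0.        , 438.69990991, 238.00046326],
       [  0.        ,   0.        ,   1.        ]]), 'rvec': array([ 1.73594016,  1.51949628, -0.81083013]), 'tvec': array([-0.14896199, -0.26933957,  1.49719426])}
top {'camera_matrix': array([[605.3852385 ,   0.        , 320.27893535],
       [  0.        , 605.3852385 , 239.67022497],
       [  0.        ,   0.        ,   1.        ]]), 'rvec': array([ 2.12481045, -2.10884096,  0.21028746]), 'tvec': array([0.05718845, 0.5936126 , 1.17058556])}
wrist {'camera_matrix': array([[371.64829954,   0.        , 322.32700652],
       [  0.        , 371.64829954, 244.50539173],
       [  0.        ,   0.        ,   1.        ]]), 'rvec': array([-2.40179772, -1.63516781, -0.22279862]), 'tvec': array([-0.62513166, -0.03587126,  0.39115375])}
```

View pics/scene0.png

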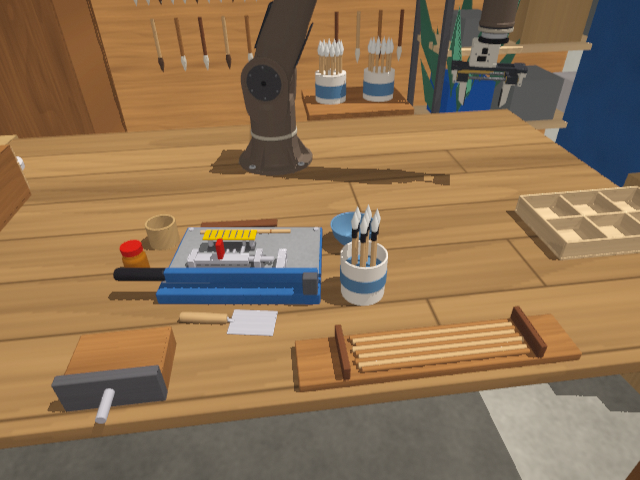

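View pics/top0.png

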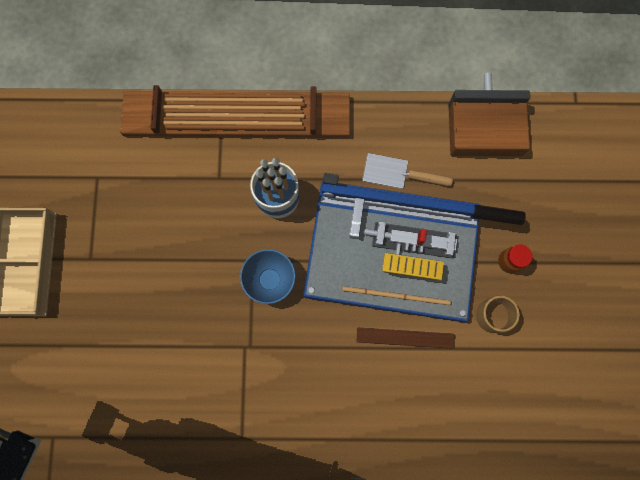

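View pics/wrist0.png

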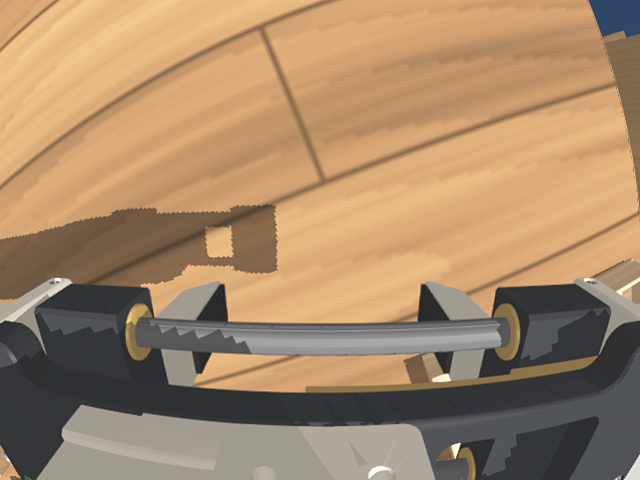

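The top view shows the yellow catch near (413,266), the red thumb piece near (422,236), the keeper near (380,232), and the pivot at the left (330,182). Next I'll measure these.

```bash
cat > h.py <<'E'
import numpy as np, cv2
from cell import arm
def ray(n,uv,z,p=None):
    p=p or arm.camera_params(n); R=cv2.Rodrigues(np.array(p['rvec']))[0]; t=np.array(p['tvec']); K=p['camera_matrix']
    uv=np.atleast_2d(np.array(uv,float)); d=np.c_[(uv-K[:2,2])/[K[0,0],K[1,1]],np.ones(len(uv))]
    c=-R.T@t; w=d@R
    return c+w*((z-c[2])/w[:,2])[:,None]
def proj(n,P):
    p=arm.camera_params(n); return cv2.projectPoints(np.atleast_2d(np.array(P,float)),np.array(p['rvec']),np.array(p['tvec']),p['camera_matrix'],None)[0][:,0]
def big(mask):
    c,_=cv2.findContours(mask,cv2.RETR_EXTERNAL,cv2.CHAIN_APPROX_NONE); return sorted(c,key=cv2.contourArea)[::-1]
E
python3 - <<'E'
from h import *
im=cv2.imread('pics/top0.png'); hsv=cv2.cvtColor(im,cv2.COLOR_BGR2HSV)
y=cv2.inRange(hsv,(20,150,120),(35,255,255)); y=cv2.morphologyEx(y,cv2.MORPH_CLOSE,np.ones((7,7)))
y[:, :300]=0
for c in big(y)[:2]:
    r=cv2.minAreaRect(c); print('Y',r); w=ray('top',cv2.boxPoints(r),0.069); print(w.round(4),w.mean(0))
red=cv2.inRange(hsv,(0,180,120),(6,255,255))|cv2.inRange(hsv,(174,180,120),(180,255,255))
for c in big(red)[:3]:
    r=cv2.minAreaRect(c); print('R',r); print(ray('top',[r[0]],0.092), ray('top',cv2.boxPoints(r),0.092).round(4))
b=cv2.inRange(hsv,(95,60,40),(125,255,255)); 
s=cv2.resize(im[170:350,290:550],None,fx=3,fy=3,interpolation=cv2.INTER_CUBIC); cv2.imwrite('pics/topz.png',s)
s=cv2.imread('pics/scene0.png')[210:310,100:400]; cv2.imwrite('pics/scz.png',cv2.resize(s,None,fx=2.6,fy=2.6,interpolation=cv2.INTER_CUBIC))
E
```

```text
Y ((412.69561767578125, 266.0293273925781), (60.0284423828125, 18.344770431518555), 8.530765533447266)
[[ 0.5291 -0.0612  0.069 ]
 [ 0.5659 -0.0671  0.069 ]
 [ 0.5487 -0.1856  0.069 ]
 [ 0.5121 -0.179   0.069 ]] [ 0.5389416  -0.12323901  0.069     ]
R ((520.5882568359375, 255.14707946777344), (22.55581283569336, 21.828205108642578), 14.03624439239502)
[[ 0.5584948  -0.33238185  0.092     ]] [[ 0.5427 -0.3048  0.092 ]
 [ 0.5851 -0.3175  0.092 ]
 [ 0.5744 -0.3601  0.092 ]
 [ 0.5321 -0.3471  0.092 ]]
R ((422.5, 235.0), (10.0, 5.0), 90.0)
[[ 0.59750562 -0.14059059  0.092     ]] [[ 0.6076 -0.1359  0.092 ]
 [ 0.6077 -0.1458  0.092 ]
 [ 0.5874 -0.1453  0.092 ]
 [ 0.5874 -0.1354  0.092 ]]
```

View pics/topz.png

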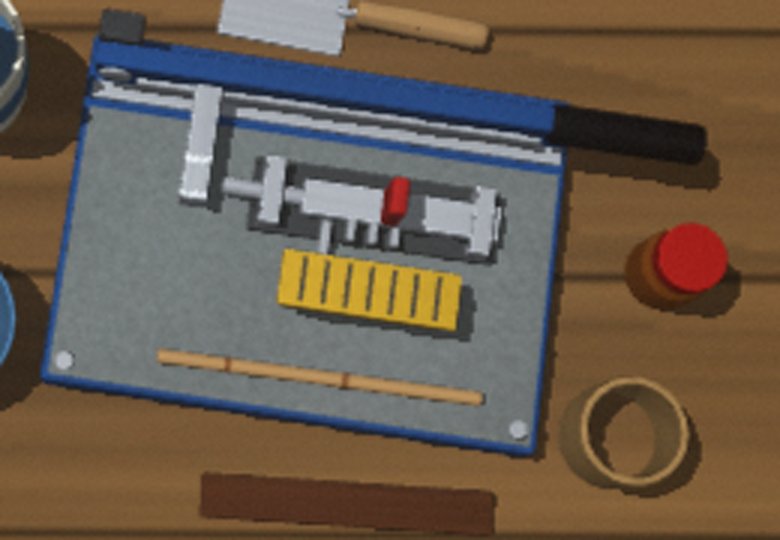

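View pics/scz.png

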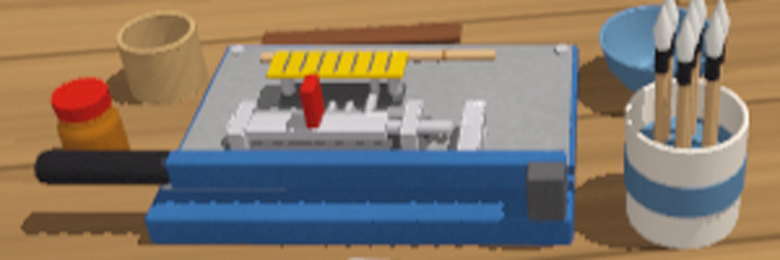

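```bash
cat >> h.py <<'E'
from scipy.spatial.transform import Rotation as Ro
def delta(pos,xdir):
    o=arm.observe(); R=Ro.from_rotvec(o['ee_rot']); z=np.array([0,0,-1.]); best=None
    for s in (1,-1):
        x=s*np.array([xdir[0],xdir[1],0])/np.hypot(*xdir[:2]); T=Ro.from_matrix(np.c_[x,np.cross(z,x),z])
        rv=(R.inv()*T).as_rotvec()
        if best is None or np.linalg.norm(rv)<np.linalg.norm(best): best=rv
    return R.inv().apply(np.array(pos)-o['position']), best
E
python3 - <<'E'
from h import *
a=ray('top',np.array([[45,380],[533,457]])/3+[290,170],0.03); d=a[0]-a[1]; print('base edge yaw',np.degrees(np.arctan2(-d[0],d[1])))
a=ray('top',np.array([[100,42],[560,103]])/3+[290,170],0.072); d=a[0]-a[1]; print('arm edge yaw',np.degrees(np.arctan2(-d[0],d[1])))
yw=np.radians(-8.3); X=np.array([np.cos(yw),np.sin(yw),0]);Y=np.array([-X[1],X[0],0])
C=np.array([.539,-.1232,0]); T=np.array([.5975,-.1406,0]); print('thumb in catch frame',(T-C)@X,(T-C)@Y)
P=C+.031*X-.036*Y
print(P, Ro.from_rotvec(arm.observe()['ee_rot']).as_matrix().round(3))
for z in (.2,.13): print(delta([P[0],P[1],z],X))
E
```

```text
base edge yaw -8.536870796901669
arm edge yaw -7.41223093365395
thumb in catch frame 0.06039905655795165 -0.008772910971243135
[ 0.56447848 -0.16329797  0.        ] [[ 0.366  0.931 -0.   ]
 [ 0.931 -0.366 -0.001]
 [-0.001  0.    -1.   ]]
(array([-0.5698973 ,  0.58506892,  0.02685914]), array([8.43947948e-04, 8.92183950e-04, 1.34080011e+00]))
(array([-0.56981794,  0.58506198,  0.09685909]), array([8.43947948e-04, 8.92183950e-04, 1.34080011e+00]))
```

```bash
python3 -m pendant '[{"dp":[-0.04,0.042,0.0],"rotation":[0,0,0.1],"fingers":0.0},{"dp":[-0.08,0.084,0.0],"rotation":[0,0,0.2],"fingers":0.0},{"dp":[-0.12,0.126,0.0],"rotation":[0,0,0.3],"fingers":0.0},{"dp":[-0.16,0.168,0.0],"rotation":[0,0,0.4],"fingers":0.0},{"dp":[-0.2,0.21,0.0],"rotation":[0,0,0.5],"fingers":0.0},{"dp":[-0.24,0.252,0.0],"rotation":[0,0,0.6],"fingers":0.0},{"dp":[-0.28,0.294,0.0],"rotation":[0,0,0.7],"fingers":0.0},{"dp":[-0.32,0.336,0.0],"rotation":[0,0,0.8],"fingers":0.0},{"dp":[-0.36,0.378,0.0],"rotation":[0,0,0.9],"fingers":0.0},{"dp":[-0.4,0.42,0.0],"rotation":[0,0,1.0],"fingers":0.0},{"dp":[-0.44,0.462,0.0],"rotation":[0,0,1.1],"fingers":0.0},{"dp":[-0.48,0.504,0.0],"rotation":[0,0,1.2],"fingers":0.0},{"dp":[-0.52,0.546,0.02],"rotation":[0,0,1.3],"fingers":0.0},{"dp":[-0.57,0.585,0.04],"rotation":[0,0,1.34],"fingers":0.0},{"dp":[-0.57,0.585,0.08],"rotation":[0,0,1.34],"fingers":0.0},{"dp":[-0.57,0.585,0.095],"rotation":[0,0,1.34],"fingers":0.0},{"dp":[-0.57,0.585,0.097],"rotation":[0,0,1.34],"fingers":0.0}]' 10
python3 - <<'E'
from h import *
print(arm.observe()); 
for n in ("scene","top","wrist"):
    if n=='wrist': print(arm.camera_params(n))
    im=arm.get_image(n); cv2.imwrite(f"pics/{n}1.png",im)
    if n=='top': cv2.imwrite('pics/topz1.png',cv2.resize(im[170:350,290:550],None,fx=3,fy=3,interpolation=cv2.INTER_CUBIC))
E
```

```text
clock: 2.28
position: [0.5639, -0.1622, 0.1293]
ee_rot: [3.133, -0.224, -0.003]
force: [-0.5, 1.0, -0.2]
width: 0.499
{'clock': 2.275, 'joints': array([-0.2077187 ,  0.51490042,  0.57162292,  1.81589124, -0.34228642,
        0.91279408,  0.37502574]), 'dq': array([-0.00344711, -0.01079419,  0.00219497, -0.01255223, -0.00835234,
       -0.02077501,  0.00905703]), 'joint_efforts': array([  0.91035431, -59.22595739,   9.60894853, -24.95948017,
        -0.08247436,  -0.1568181 ,   0.09557897]), 'position': array([ 0.56386434, -0.16219923,  0.12926177]), 'ee_rot': array([ 3.13320694, -0.22400368, -0.0034474 ]), 'force': array([-0.46268046,  0.96100339, -0.16687107]), 'ft_torque': array([-0.09396863,  0.12403782, -0.05174391]), 'width': 0.49865731437673566}
{'camera_matrix': array([[371.64829954,   0.        , 322.32700652],
       [  0.        , 371.64829954, 244.50539173],
       [  0.        ,   0.        ,   1.        ]]), 'rvec': array([-2.85943664,  0.20517412,  0.02772126]), 'tvec': array([-0.58453797, -0.08493622,  0.27666789])}
```

View pics/wrist1.png

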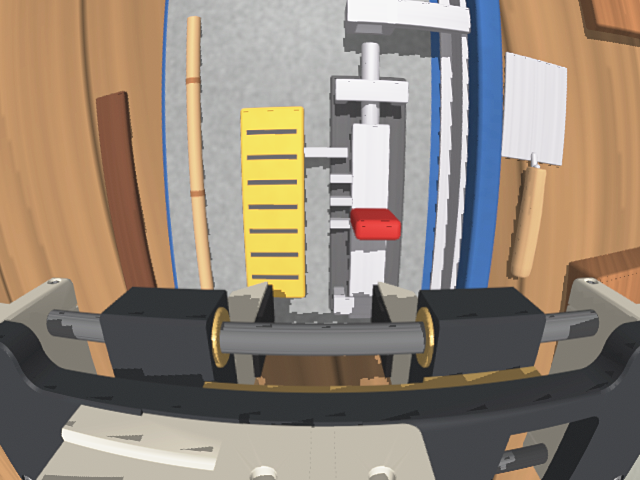

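View pics/topz1.png

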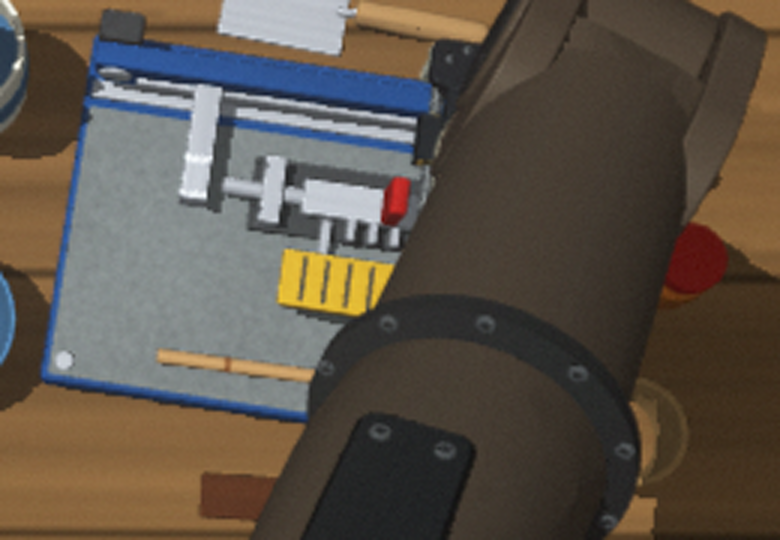

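View pics/scene1.png

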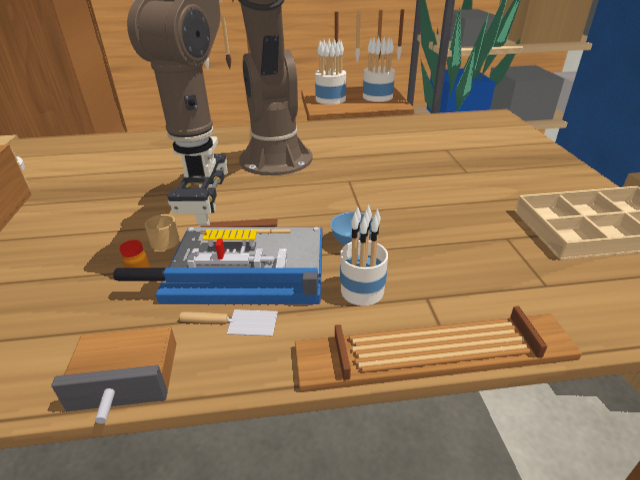

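```bash
cat >> h.py <<'E'
def wray(uv,z,p):
    R=cv2.Rodrigues(np.array(p['rvec']))[0]; t=np.array(p['tvec']); K=p['camera_matrix']
    uv=np.atleast_2d(np.array(uv,float)); q=(uv-K[:2,2])/[K[0,0],K[1,1]]; r=np.linalg.norm(q,axis=1,keepdims=True)
    d=np.c_[q/r*np.sin(r),np.cos(r)]; c=-R.T@t; w=d@R
    return c+w*((z-c[2])/w[:,2])[:,None]
E
python3 - <<'E'
from h import *
p=arm.camera_params('wrist'); R=cv2.Rodrigues(p['rvec'])[0]; print('cam',-R.T@p['tvec'])
im=cv2.imread('pics/wrist1.png'); hsv=cv2.cvtColor(im,cv2.COLOR_BGR2HSV)
y=cv2.inRange(hsv,(20,150,120),(35,255,255)); y[300:]=0; y=cv2.morphologyEx(y,cv2.MORPH_CLOSE,np.ones((7,7)))
c=big(y)[0]; ap=cv2.approxPolyDP(c,6,True)[:,0]; w=wray(ap,.069,p); print(np.c_[ap,w.round(4)])
cv2.imwrite('pics/rz.png',cv2.resize(im[190:330,230:430],None,fx=4,fy=4,interpolation=cv2.INTER_NEAREST))
# calibrate: where would TCP-plane points of the tips appear
E
```

```text
cam [ 0.57761769 -0.09000166  0.29000139]
[[ 2.430e+02  1.090e+02  5.344e-01 -6.260e-02  6.900e-02]
 [ 2.480e+02  2.850e+02  5.173e-01 -1.720e-01  6.900e-02]
 [ 2.670e+02  2.810e+02  5.303e-01 -1.709e-01  6.900e-02]
 [ 2.740e+02  2.960e+02  5.329e-01 -1.818e-01  6.900e-02]
 [ 3.030e+02  2.960e+02  5.516e-01 -1.844e-01  6.900e-02]
 [ 3.030e+02  1.110e+02  5.694e-01 -7.000e-02  6.900e-02]]
```

View pics/rz.png

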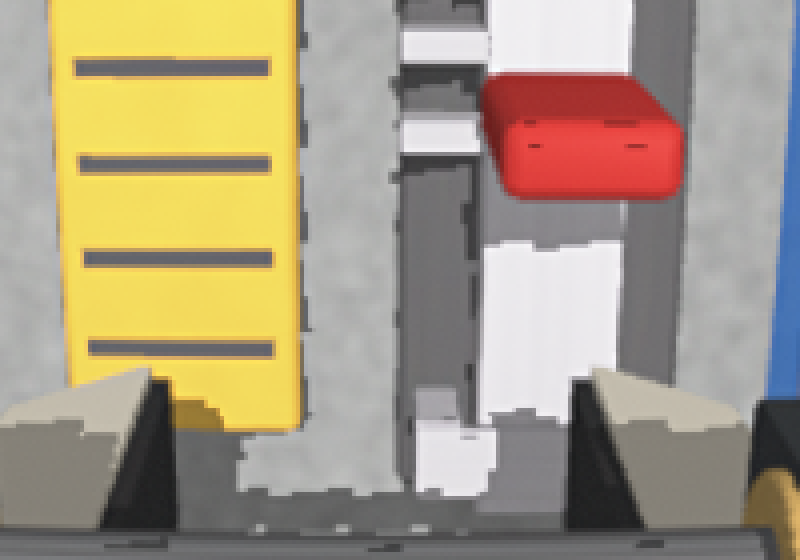

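Run:
```python
from h import *
p=arm.camera_params('wrist'); o=arm.observe(); Rt=Ro.from_rotvec(o['ee_rot']).as_matrix(); print('tool x,y',Rt[:,0],Rt[:,1])
yel=wray([[243,109],[303,109],[303,297]],.069,p); print(yel.round(4)); C=(yel[0]+yel[2])/2; e=yel[1]-yel[2]; print('C',C,'yaw',np.degrees(np.arctan2(-e[0],e[1])),np.linalg.norm(e),np.linalg.norm(yel[0]-yel[1]))
yw=np.radians(-8.4); X=np.array([np.cos(yw),np.sin(yw),0]);Y=np.array([-X[1],X[0],0])
T=wray([[356,221],[400,221],[400,239],[357,239]],.092,p); print('thumb',T.mean(0), 'rel C', (T-C)@X,(T-C)@Y)
tip=wray([[267.5,282],[378,282],[235,293],[415,294]],.129,p)-o['position']; print('tips in tool frame',(tip@Rt).round(4))
print('TCP rel C',(o['position']-C)@X,(o['position']-C)@Y)
```

```text
tool x,y [ 0.98986184 -0.14202485  0.00157314] [-1.42026154e-01 -9.89862619e-01  7.53173737e-04]
[[ 0.5344 -0.0626  0.069 ]
 [ 0.5696 -0.0688  0.069 ]
 [ 0.5515 -0.1851  0.069 ]]
C [ 0.54296124 -0.12382443  0.069     ] yaw -8.815062434631722 0.11767621287712075 0.0357181397550779
thumb [ 0.60174685 -0.1416384   0.092     ] rel C [0.04813938 0.07267953 0.0732527  0.04895757] [-0.00403373 -0.00380112 -0.0140984  -0.01420793]
tips in tool frame [[-0.0235 -0.01    0.0021]
 [ 0.0283 -0.0099  0.0022]
 [-0.0397 -0.0041  0.0021]
 [ 0.0468 -0.0034  0.0022]]
TCP rel C 0.027646392140794517 -0.03517085244163913
```

```bash
python3 -m pendant '[{"dp":[0,0,0.03],"rotation":[0,0,0],"fingers":0.0},{"dp":[0,0,0.05],"rotation":[0,0,0],"fingers":0.0},{"dp":[0,0,0.057],"rotation":[0,0,0],"fingers":0.0},{"dp":[0,0,0.062],"rotation":[0,0,0],"fingers":0.0},{"dp":[0,0,0.066],"rotation":[0,0,0],"fingers":0.0},{"dp":[0,0,0.069],"rotation":[0,0,0],"fingers":0.0},{"dp":[0,0,0.070],"rotation":[0,0,0],"fingers":0.0},{"dp":[0,0,0.070],"rotation":[0,0,0],"fingers":0.0}]'
python3 - <<'E'
from h import *
o=arm.observe();print(o['position'],o['force'],o['ft_torque'],o['width'])
im=arm.get_image('wrist'); cv2.imwrite('pics/wrist2.png',im)
E
```

```text
clock: 3.42
position: [0.5659, -0.1628, 0.0617]
ee_rot: [3.133, -0.224, 0.004]
force: [0.4, 0.3, 5.0]
width: 0.502
[ 0.56594334 -0.16276647  0.06165661] [0.3714226  0.26753826 5.04171671] [ 0.16346792  0.0887336  -0.05812113] 0.5017193850293018
```

View pics/wrist2.png

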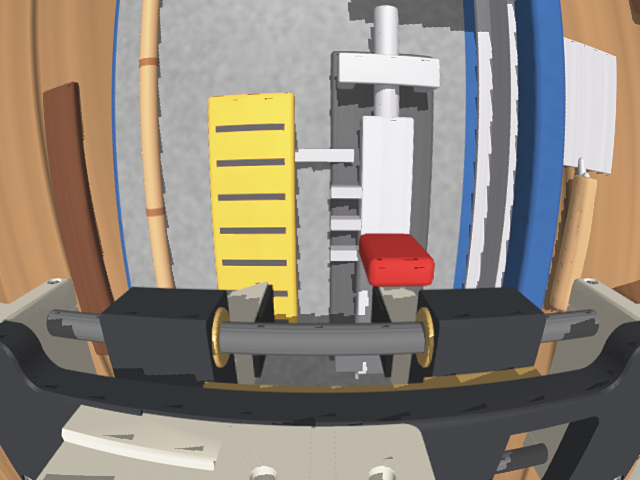

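The catch is partly pressed: the left finger is on the catch and the right one sits behind the red thumb piece at (400,265). Next I'll press to the stop.

```bash
python3 -m pendant '[{"dp":[-0.001,0,0.003],"rotation":[0,0,0],"fingers":0.0},{"dp":[-0.001,0,0.005],"rotation":[0,0,0],"fingers":0.0},{"dp":[-0.001,0,0.007],"rotation":[0,0,0],"fingers":0.0},{"dp":[-0.001,0,0.007],"rotation":[0,0,0],"fingers":0.0}]'
```

```text
clock: 3.98
position: [0.5661, -0.1636, 0.0586]
ee_rot: [-3.133, 0.225, -0.01]
force: [-9.1, 3.1, 45.5]
width: 0.504
```

```bash
python3 -m pendant '[{"dp":[0,0,0.001],"rotation":[0,0,0],"fingers":0.0},{"dp":[0,0,0.001],"rotation":[0,0,0],"fingers":0.0}]'
python3 - <<'E'
from h import *
o=arm.observe(); print(o['force'],Ro.from_rotvec(o['ee_rot']).as_matrix().round(4)); print(delta([*o['position'][:2],.058],[np.cos(.1466),-np.sin(.1466)]))
E
```

```text
clock: 4.22
position: [0.5662, -0.1633, 0.0595]
ee_rot: [-3.132, 0.225, -0.011]
force: [-7.4, 3.5, 24.6]
width: 0.499
[-7.42860311  3.45566819 24.62490223] [[ 0.9897 -0.143   0.0073]
 [-0.143  -0.9897  0.0011]
 [ 0.007  -0.0022 -1.    ]]
(array([-1.04670417e-05,  3.20337688e-06,  1.48537604e-03]), array([-0.00216765, -0.0070432 ,  0.00314407]))
```

```bash
python3 -m pendant '[{"dp":[0,-0.003,0.001],"rotation":[0,0,0],"fingers":0.0},{"dp":[0,-0.006,0.001],"rotation":[0,0,0],"fingers":0.0},{"dp":[0,-0.009,0.001],"rotation":[0,0,0],"fingers":0.0},{"dp":[0,-0.012,0.001],"rotation":[0,0,0],"fingers":0.0},{"dp":[0,-0.015,0.001],"rotation":[0,0,0],"fingers":0.0},{"dp":[0,-0.018,0.001],"rotation":[0,0,0],"fingers":0.0},{"dp":[0,-0.021,0.001],"rotation":[0,0,0],"fingers":0.0},{"dp":[0,-0.024,0.001],"rotation":[0,0,0],"fingers":0.0}]'
python3 - <<'E'
from h import *
o=arm.observe(); print(o['force'],o['ft_torque'])
im=arm.get_image('wrist'); cv2.imwrite('pics/wrist3.png',im)
E
```

```text
clock: 5.22
position: [0.5704, -0.1449, 0.0604]
ee_rot: [3.129, -0.23, 0.017]
force: [-1.6, -12.2, 12.4]
width: 0.5
[ -1.57778415 -12.21520642  12.3528126 ] [-2.79617062  0.8372725   0.14293396]
```

View pics/wrist3.png

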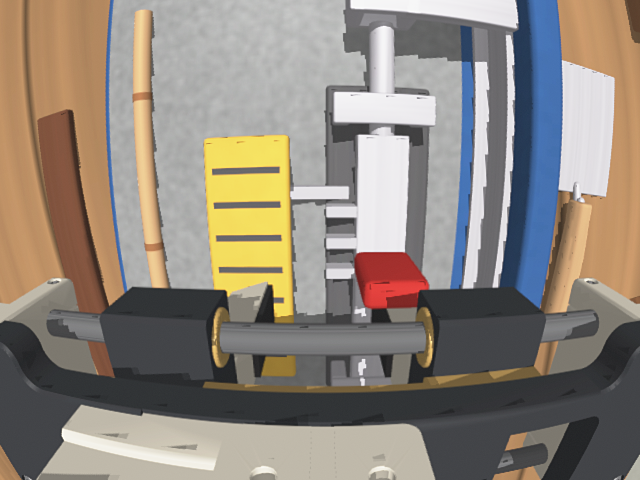

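```bash
python3 -m pendant '[{"dp":[0,0,0.003],"rotation":[0,0,0],"fingers":0.0},{"dp":[0,-0.003,0.003],"rotation":[0,0,0],"fingers":0.0},{"dp":[0,-0.006,0.003],"rotation":[0,0,0],"fingers":0.0},{"dp":[0,-0.009,0.003],"rotation":[0,0,0],"fingers":0.0},{"dp":[0,-0.012,0.003],"rotation":[0,0,0],"fingers":0.0}]'
python3 - <<'E'
from h import *
o=arm.observe(); print(o['force'],o['ft_torque'],Ro.from_rotvec(o['ee_rot']).as_matrix().round(4))
im=arm.get_image('wrist'); cv2.imwrite('pics/wrist4.png',im)
E
```

```text
clock: 5.9
position: [0.572, -0.1412, 0.0602]
ee_rot: [3.12, -0.238, 0.023]
force: [-8.4, -22.5, 25.3]
width: 0.499
[ -8.35206123 -22.48709051  25.26451887] [-4.80634681  2.51354707  0.38672265] [[ 0.9883 -0.1517  0.0138]
 [-0.1516 -0.9884 -0.0136]
 [ 0.0157  0.0114 -0.9998]]
```

View pics/wrist4.png

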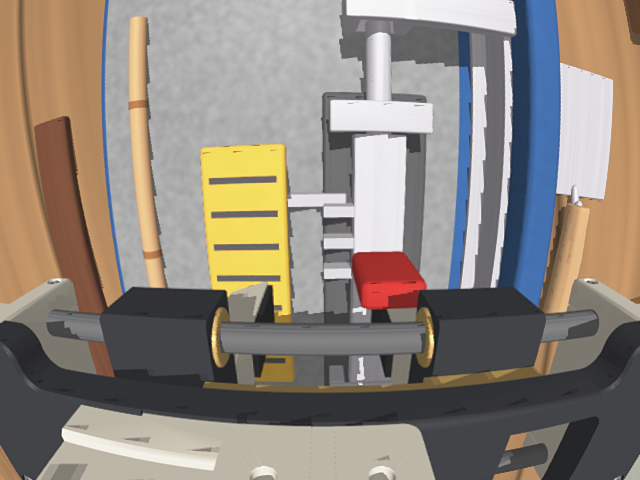

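The ratio of push force to press force is about 0.8 in both readings, so this is friction on the catch and the bolt isn't blocked. The lugs at (338,212) are still moving towards the tooth. I'll ease the press to about 12 N and carry on.

Run:
```python
from h import *
o=arm.observe();X=np.array([np.cos(.1466),-np.sin(.1466),0]);Y=np.array([-X[1],X[0],0])
for s in (0,.010,.02,.03): print(s,*[a.round(4) for a in delta(o['position']*[1,1,0]+[0,0,.0584]-.003*X+s*Y,X)])
```

```text
0 [-0.003  -0.      0.0017] [ 0.0111 -0.0159 -0.0051]
0.01 [-0.0031 -0.01    0.0016] [ 0.0111 -0.0159 -0.0051]
0.02 [-0.0031 -0.02    0.0015] [ 0.0111 -0.0159 -0.0051]
0.03 [-0.0032 -0.03    0.0014] [ 0.0111 -0.0159 -0.0051]
```

```bash
python3 -m pendant '[{"dp":[-0.001,-0.006,0.002],"rotation":[0.006,-0.008,-0.003],"fingers":0.0},{"dp":[-0.002,-0.009,0.002],"rotation":[0.011,-0.016,-0.005],"fingers":0.0},{"dp":[-0.003,-0.012,0.002],"rotation":[0.011,-0.016,-0.005],"fingers":0.0},{"dp":[-0.003,-0.015,0.002],"rotation":[0.011,-0.016,-0.005],"fingers":0.0},{"dp":[-0.003,-0.018,0.002],"rotation":[0.011,-0.016,-0.005],"fingers":0.0},{"dp":[-0.003,-0.021,0.002],"rotation":[0.011,-0.016,-0.005],"fingers":0.0},{"dp":[-0.003,-0.024,0.002],"rotation":[0.011,-0.016,-0.005],"fingers":0.0}]'
python3 - <<'E'
from h import *
o=arm.observe();X=np.array([np.cos(.1466),-np.sin(.1466),0]);Y=np.array([-X[1],X[0],0]); C=np.array([.5405,-.1235,0])
print(o['force'],(o['position']-C)@X,(o['position']-C)@Y)
im=arm.get_image('wrist'); cv2.imwrite('pics/wrist5.png',im)
for s in (0,.02,.03): print(s,*[a.round(4) for a in delta(o['position']*[1,1,0]+[0,0,.0584]+s*Y,X)])
E
```

```text
clock: 6.82
position: [0.5748, -0.1224, 0.0602]
ee_rot: [3.126, -0.236, 0.009]
force: [-1.7, -13.3, 16.0]
width: 0.499
[ -1.7008473  -13.3297747   15.99179078] 0.03373926286436391 0.006062215297216583
0 [-0.      0.0005  0.0018] [ 0.0056 -0.0061 -0.0034]
0.02 [-0.0001 -0.0195  0.0017] [ 0.0056 -0.0061 -0.0034]
0.03 [-0.0001 -0.0295  0.0016] [ 0.0056 -0.0061 -0.0034]
```

View pics/wrist5.png

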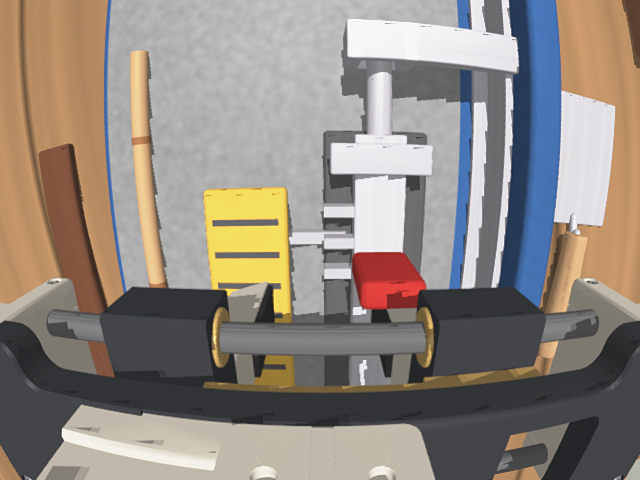

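```bash
python3 -m pendant '[{"dp":[-0.001,-0.006,0.002],"rotation":[0.006,-0.006,-0.003],"fingers":0.0},{"dp":[-0.002,-0.009,0.002],"rotation":[0.006,-0.006,-0.003],"fingers":0.0},{"dp":[-0.003,-0.012,0.002],"rotation":[0.006,-0.006,-0.003],"fingers":0.0},{"dp":[-0.003,-0.015,0.002],"rotation":[0.006,-0.006,-0.003],"fingers":0.0},{"dp":[-0.003,-0.018,0.002],"rotation":[0.006,-0.006,-0.003],"fingers":0.0}]'
python3 - <<'E'
from h import *
o=arm.observe();X=np.array([np.cos(.1466),-np.sin(.1466),0]);Y=np.array([-X[1],X[0],0]); C=np.array([.5405,-.1235,0])
print(o['force'],(o['position']-C)@X,(o['position']-C)@Y)
im=arm.get_image('wrist'); cv2.imwrite('pics/wrist6.png',im)
for s in (0,.01,.02): print(s,*[a.round(4) for a in delta(o['position']*[1,1,0]+[0,0,.0584]+s*Y,X)])
E
```

```text
clock: 7.5
position: [0.5764, -0.1091, 0.0603]
ee_rot: [3.128, -0.236, 0.009]
force: [-0.0, -12.6, 14.0]
width: 0.498
[ -0.02706141 -12.57056417  14.01863493] 0.033446137708680046 0.019502288538742536
0 [0.     0.0005 0.0018] [ 0.0044 -0.006  -0.0033]
0.01 [-0.     -0.0095  0.0018] [ 0.0044 -0.006  -0.0033]
0.02 [-0.0001 -0.0195  0.0018] [ 0.0044 -0.006  -0.0033]
```

View pics/wrist6.png

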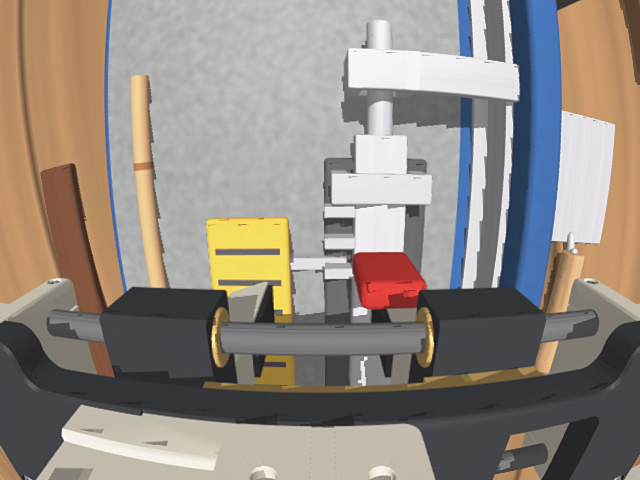

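```bash
python3 -m pendant '[{"dp":[-0.001,-0.005,0.002],"rotation":[0.004,-0.006,-0.003],"fingers":0.0},{"dp":[-0.001,-0.007,0.002],"rotation":[0.004,-0.006,-0.003],"fingers":0.0},{"dp":[-0.001,-0.009,0.002],"rotation":[0.004,-0.006,-0.003],"fingers":0.0}]'
python3 - <<'E'
from h import *
o=arm.observe();X=np.array([np.cos(.1466),-np.sin(.1466),0]);Y=np.array([-X[1],X[0],0]); C=np.array([.5405,-.1235,0])
print(o['force'],(o['position']-C)@X,(o['position']-C)@Y)
im=arm.get_image('wrist'); cv2.imwrite('pics/wrist7.png',im)
cv2.imwrite('pics/w7z.png',cv2.resize(im[130:330,190:450],None,fx=3,fy=3,interpolation=cv2.INTER_CUBIC))
for s in (0,.01,.02): print(s,*[a.round(4) for a in delta(o['position']*[1,1,0]+[0,0,.0584]+s*Y,X)])
E
```

```text
clock: 7.92
position: [0.5772, -0.1057, 0.0601]
ee_rot: [3.126, -0.236, 0.005]
force: [-4.6, -14.5, 15.2]
width: 0.5
[ -4.64025731 -14.46768969  15.24508813] 0.033754755497066885 0.022937982027669373
0 [-0.0001  0.0003  0.0017] [ 0.0063 -0.0038 -0.0041]
0.01 [-0.0001 -0.0097  0.0017] [ 0.0063 -0.0038 -0.0041]
0.02 [-0.0001 -0.0197  0.0016] [ 0.0063 -0.0038 -0.0041]
```

View pics/w7z.png

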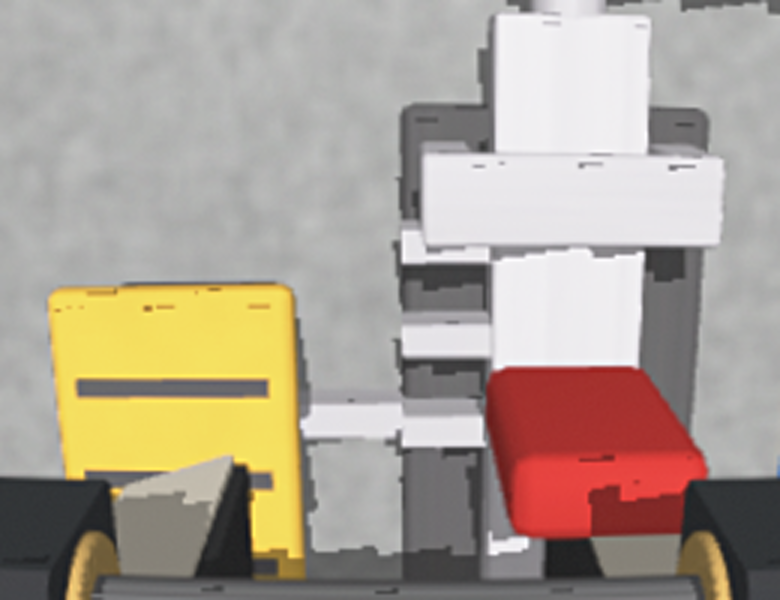

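```bash
python3 -m pendant '[{"dp":[-0.001,-0.006,0.002],"rotation":[0.006,-0.004,-0.004],"fingers":0.0},{"dp":[-0.001,-0.007,0.002],"rotation":[0.006,-0.004,-0.004],"fingers":0.0},{"dp":[-0.001,-0.008,0.002],"rotation":[0.006,-0.004,-0.004],"fingers":0.0}]'
python3 - <<'E'
from h import *
o=arm.observe();X=np.array([np.cos(.1466),-np.sin(.1466),0]);Y=np.array([-X[1],X[0],0]); C=np.array([.5405,-.1235,0])
print(o['force'],(o['position']-C)@X,(o['position']-C)@Y)
im=arm.get_image('wrist'); cv2.imwrite('pics/wrist8.png',im)
cv2.imwrite('pics/w8z.png',cv2.resize(im[130:330,190:450],None,fx=3,fy=3,interpolation=cv2.INTER_CUBIC))
for s in (0,.01,.02): print(s,*[a.round(4) for a in delta(o['position']*[1,1,0]+[0,0,.0584]+s*Y,X)])
E
```

```text
clock: 8.35
position: [0.5777, -0.104, 0.0601]
ee_rot: [3.126, -0.237, 0.004]
force: [-4.8, -16.3, 17.4]
width: 0.499
[ -4.80415662 -16.3192709   17.41462542] 0.03399313783500885 0.024736010199166554
0 [-0.      0.0002  0.0017] [ 0.0064 -0.0034 -0.0043]
0.01 [-0.0001 -0.0098  0.0016] [ 0.0064 -0.0034 -0.0043]
0.02 [-0.0001 -0.0198  0.0016] [ 0.0064 -0.0034 -0.0043]
```

View pics/w8z.png

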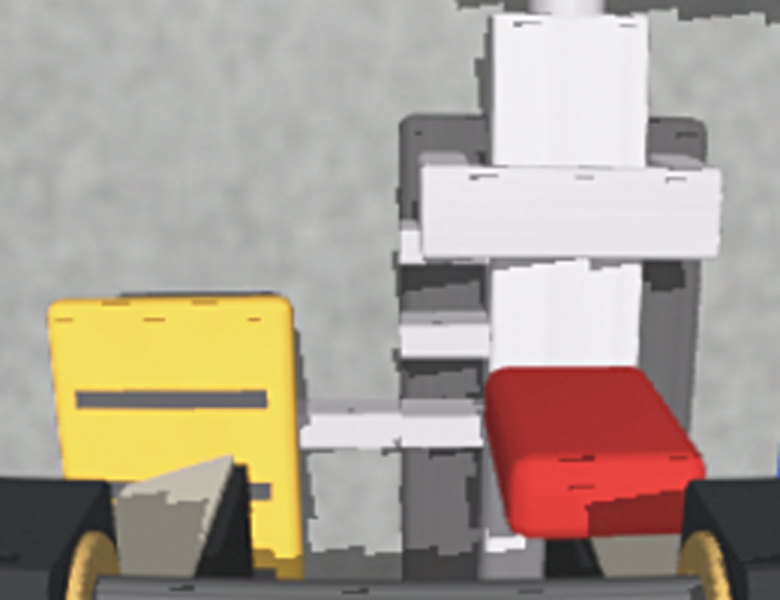

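```bash
python3 -m pendant '[{"dp":[-0.001,-0.007,0.002],"rotation":[0.006,-0.003,-0.004],"fingers":0.0},{"dp":[-0.001,-0.0075,0.002],"rotation":[0.006,-0.003,-0.004],"fingers":0.0},{"dp":[-0.001,-0.008,0.002],"rotation":[0.006,-0.003,-0.004],"fingers":0.0}]'
python3 - <<'E'
from h import *
o=arm.observe();X=np.array([np.cos(.1466),-np.sin(.1466),0]);Y=np.array([-X[1],X[0],0]); C=np.array([.5405,-.1235,0])
print(o['force'],(o['position']-C)@X,(o['position']-C)@Y)
im=arm.get_image('wrist'); cv2.imwrite('pics/wrist9.png',im)
cv2.imwrite('pics/w9z.png',cv2.resize(im[130:330,190:450],None,fx=3,fy=3,interpolation=cv2.INTER_CUBIC))
for s in (0,.01,.02): print(s,*[a.round(4) for a in delta(o['position']*[1,1,0]+[0,0,.0584]+s*Y,X)])
E
```

```text
clock: 8.78
position: [0.5781, -0.1028, 0.0601]
ee_rot: [3.125, -0.237, 0.005]
force: [-5.3, -17.2, 17.5]
width: 0.5
[ -5.34944069 -17.2470289   17.49111595] 0.03418627159805532 0.026001849451420787
0 [-0.0001 -0.0001  0.0017] [ 0.0072 -0.004  -0.0049]
0.01 [-0.0001 -0.0101  0.0016] [ 0.0072 -0.004  -0.0049]
0.02 [-0.0002 -0.0201  0.0016] [ 0.0072 -0.004  -0.0049]
```

View pics/w9z.png

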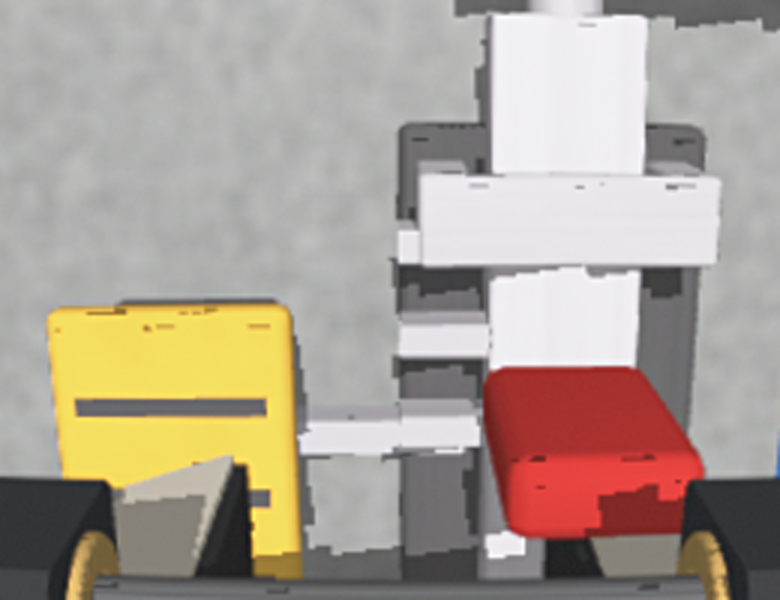

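```bash
python3 -m pendant '[{"dp":[-0.001,-0.008,0.002],"rotation":[0.007,-0.004,-0.005],"fingers":0.0},{"dp":[-0.001,-0.009,0.002],"rotation":[0.007,-0.004,-0.005],"fingers":0.0},{"dp":[-0.001,-0.009,0.002],"rotation":[0.007,-0.004,-0.005],"fingers":0.0}]'
python3 - <<'E'
from h import *
o=arm.observe();X=np.array([np.cos(.1466),-np.sin(.1466),0]);Y=np.array([-X[1],X[0],0]); C=np.array([.5405,-.1235,0])
print(o['force'],(o['position']-C)@X,(o['position']-C)@Y)
im=arm.get_image('wrist'); cv2.imwrite('pics/wrist10.png',im)
cv2.imwrite('pics/w10z.png',cv2.resize(im[130:330,190:450],None,fx=3,fy=3,interpolation=cv2.INTER_CUBIC))
E
```

```text
clock: 9.2
position: [0.5788, -0.1002, 0.0601]
ee_rot: [3.126, -0.236, 0.005]
force: [-4.4, -15.1, 17.8]
width: 0.498
[ -4.42152448 -15.14015063  17.82229473] 0.034520123063595 0.028628994225223
```

View pics/w10z.png

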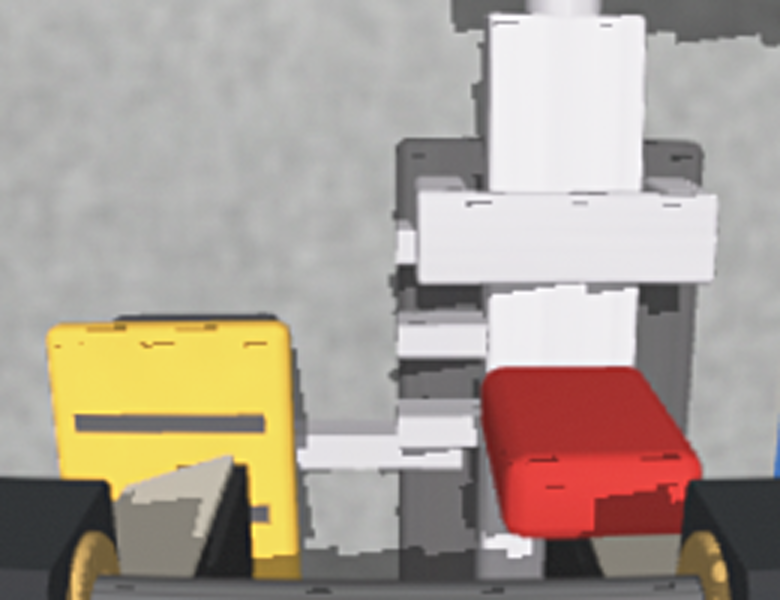

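```bash
python3 -m pendant '[{"dp":[-0.002,-0.006,0.002],"rotation":[0.007,-0.004,-0.005],"fingers":0.0},{"dp":[-0.002,-0.008,0.002],"rotation":[0.007,-0.004,-0.005],"fingers":0.0},{"dp":[-0.002,-0.009,0.002],"rotation":[0.007,-0.004,-0.005],"fingers":0.0}]'
python3 - <<'E'
from h import *
o=arm.observe();X=np.array([np.cos(.1466),-np.sin(.1466),0]);Y=np.array([-X[1],X[0],0]); C=np.array([.5405,-.1235,0])
print(o['force'],(o['position']-C)@X,(o['position']-C)@Y)
im=arm.get_image('wrist'); cv2.imwrite('pics/wrist11.png',im)
cv2.imwrite('pics/w11z.png',cv2.resize(im[130:330,190:450],None,fx=3,fy=3,interpolation=cv2.INTER_CUBIC))
E
```

```text
clock: 9.62
position: [0.5789, -0.0996, 0.0602]
ee_rot: [3.125, -0.238, 0.007]
force: [-4.0, -22.3, 14.5]
width: 0.5
[ -4.03822151 -22.28315185  14.54593737] 0.034478224039682745 0.029209164754189377
```

View pics/w11z.png

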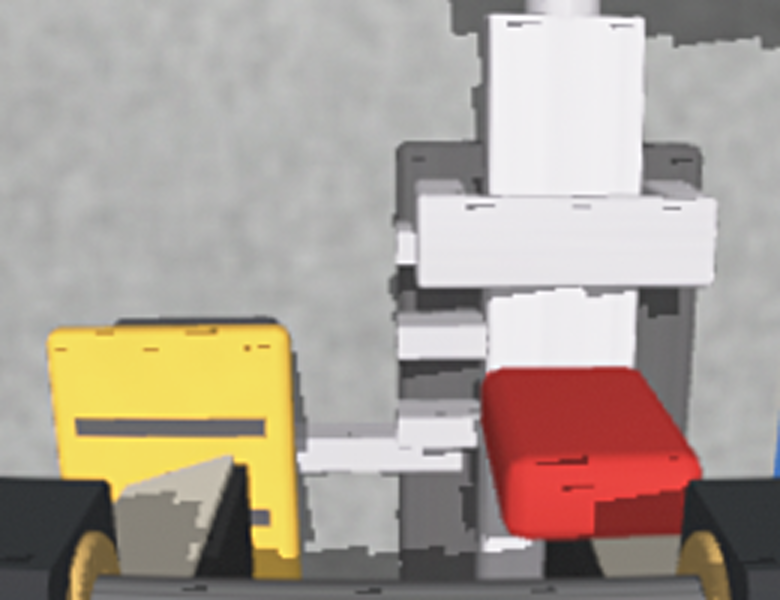

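```bash
python3 -m pendant '[{"dp":[-0.002,-0.009,0.002],"rotation":[0.008,-0.004,-0.006],"fingers":0.0},{"dp":[-0.002,-0.010,0.002],"rotation":[0.008,-0.004,-0.006],"fingers":0.0},{"dp":[-0.002,-0.010,0.002],"rotation":[0.008,-0.004,-0.006],"fingers":0.0}]'
python3 - <<'E'
from h import *
o=arm.observe();X=np.array([np.cos(.1466),-np.sin(.1466),0]);Y=np.array([-X[1],X[0],0]); C=np.array([.5405,-.1235,0])
print(o['force'],(o['position']-C)@X,(o['position']-C)@Y)
E
```

```text
clock: 10.05
position: [0.5789, -0.0995, 0.0602]
ee_rot: [3.122, -0.241, 0.009]
force: [-3.4, -24.6, 13.2]
width: 0.499
[ -3.3929738  -24.5675486   13.18407538] 0.03448635053039301 0.029327217881144643
```

```bash
python3 -m pendant '[{"dp":[0,-0.006,0.002],"rotation":[0,0,0],"fingers":0.0},{"dp":[0,-0.004,0.002],"rotation":[0,0,0],"fingers":0.0},{"dp":[0,-0.003,0.002],"rotation":[0,0,0],"fingers":0.0},{"dp":[0,-0.003,0.002],"rotation":[0,0,0],"fingers":0.0},{"dp":[0,-0.003,0.002],"rotation":[0,0,0],"fingers":0.0},{"dp":[0,-0.003,0.002],"rotation":[0,0,0],"fingers":0.0},{"dp":[0,-0.003,0.002],"rotation":[0,0,0],"fingers":0.0},{"dp":[0,-0.003,0.002],"rotation":[0,0,0],"fingers":0.0}]'
python3 - <<'E'
from h import *
o=arm.observe();X=np.array([np.cos(.1466),-np.sin(.1466),0]);Y=np.array([-X[1],X[0],0]); C=np.array([.5405,-.1235,0])
print(o['force'],(o['position']-C)@X,(o['position']-C)@Y,[a.round(4) for a in delta(o['position'],X)])
E
```

```text
clock: 11.05
position: [0.5791, -0.0999, 0.0601]
ee_rot: [3.12, -0.245, 0.011]
force: [-7.0, -6.4, 22.2]
width: 0.501
[-7.04319755 -6.38567876 22.18443856] 0.034704039713844996 0.028957349620065166 [array([0., 0., 0.]), array([ 0.0118, -0.0077, -0.0101])]
```

```bash
python3 -m pendant '[{"dp":[0,0,0],"rotation":[0,0,0],"fingers":0.0},{"dp":[0,0,-0.003],"rotation":[0,0,0],"fingers":0.0},{"dp":[0,0.001,-0.007],"rotation":[0,0,0],"fingers":0.0},{"dp":[0,0.002,-0.012],"rotation":[0,0,0],"fingers":0.0},{"dp":[0,0.003,-0.02],"rotation":[0,0,0],"fingers":0.0},{"dp":[0,0.003,-0.04],"rotation":[0,0,0],"fingers":0.0},{"dp":[0,0.003,-0.07],"rotation":[0,0,0],"fingers":0.0},{"dp":[0,0.003,-0.1],"rotation":[0,0,0],"fingers":0.0},{"dp":[0,0.003,-0.1],"rotation":[0,0,0],"fingers":0.0}]'
python3 - <<'E'
from h import *
o=arm.observe();print(o['force'],o['position'])
for n in ('wrist','scene'):
    im=arm.get_image(n); cv2.imwrite(f'pics/{n}12.png',im)
cv2.imwrite('pics/sc12z.png',cv2.resize(im[210:310,100:400],None,fx=2.6,fy=2.6,interpolation=cv2.INTER_CUBIC))
E
```

```text
clock: 12.18
position: [0.5794, -0.1023, 0.1625]
ee_rot: [3.119, -0.245, 0.017]
force: [0.7, 0.7, -1.3]
width: 0.497
[ 0.72721264  0.66071473 -1.31915508] [ 0.57936698 -0.102287    0.16251526]
```

View pics/wrist12.png

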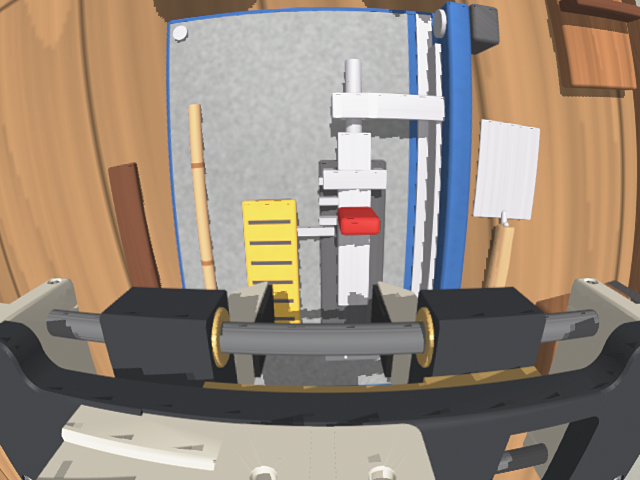

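View pics/sc12z.png

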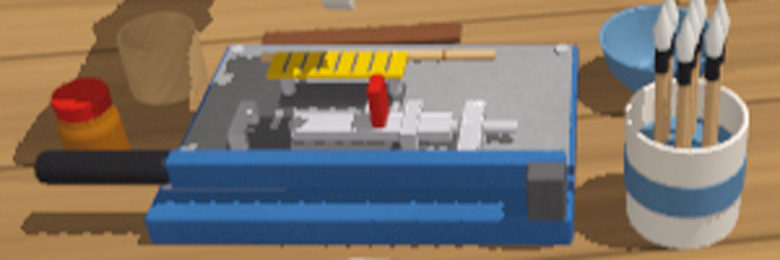

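Run:
```python
from h import *
g=[]
for f in ('scene0','scene1','scene12'):
    im=cv2.imread(f'pics/{f}.png'); hsv=cv2.cvtColor(im,cv2.COLOR_BGR2HSV)
    y=cv2.inRange(hsv,(22,180,70),(34,255,255)); y[:220]=0;y[250:]=0;y[:,:195]=0;y[:,265:]=0
    r=cv2.inRange(hsv,(0,180,80),(6,255,255))|cv2.inRange(hsv,(174,180,80),(180,255,255)); r[:,:190]=0; r[:,300:]=0; r[300:]=0
    m=np.argwhere(y); print(f,'yellow',m.mean(0),m.min(0),m.max(0),len(m)); q=np.argwhere(r); print(' red',q.mean(0),q.min(0),q.max(0),len(q))
yw=-.1466; X=np.array([np.cos(yw),np.sin(yw),0]);Y=np.array([-X[1],X[0],0]);C=np.array([.5405,-.1235,0.069])
print('yellow far edge row up/down', proj('scene',[C-.019*X, C-.019*X-[0,0,.009]]))
T=C+.061*X-.0091*Y+[0,0,.023-.021]
print('thumb shift', proj('scene',[T,T+.045*Y,T+.05*Y,T+.055*Y])-proj('scene',[T]))
```

```text
scene0 yellow [234.68105516 229.82973621] [230 203] [239 256] 417
 red [248.16153846 219.54615385] [239 215] [258 224] 130
scene1 yellow [234.69638554 229.90361446] [230 203] [239 256] 415
 red [248.06153846 219.58461538] [239 215] [258 224] 130
scene12 yellow [234.72048193 229.38313253] [230 203] [239 256] 415
 red [248.15966387 244.86554622] [239 241] [258 248] 119
yellow far edge row up/down [[231.13581941 229.4692741 ]
 [231.64634318 232.66261818]]
thumb shift [[ 0.00000000e+00  0.00000000e+00]
 [ 2.05491524e+01 -9.27180119e-03]
 [ 2.28358387e+01 -1.03035567e-02]
 [ 2.51232155e+01 -1.13356237e-02]]
```

```bash
python3 -m pendant '[{"dp":[0,0.0,-0.03],"rotation":[0,0,0],"fingers":0.0},{"dp":[0,0.02,-0.07],"rotation":[0,0,0],"fingers":0.0},{"dp":[-0.03,0.06,-0.09],"rotation":[0,0,0],"fingers":0.0},{"dp":[-0.06,0.09,-0.1],"rotation":[0,0,0],"fingers":0.0},{"dp":[-0.08,0.11,-0.1],"rotation":[0,0,0],"fingers":0.0},{"dp":[-0.08,0.11,-0.1],"rotation":[0,0,0],"fingers":0.0},{"dp":[-0.08,0.11,-0.1],"rotation":[0,0,0],"fingers":0.0}]'
python3 - <<'E'
from h import *
cv2.imwrite('pics/scene13.png',arm.get_image('scene')); cv2.imwrite('pics/top13.png',arm.get_image('top'))
print(arm.observe()['force'])
E
```

```text
clock: 13.15
position: [0.4816, -0.1954, 0.2599]
ee_rot: [3.12, -0.243, 0.009]
force: [-0.2, 0.1, 0.1]
width: 0.498
[-0.90448501  0.25257935  0.74928238]
```

View pics/scene13.png

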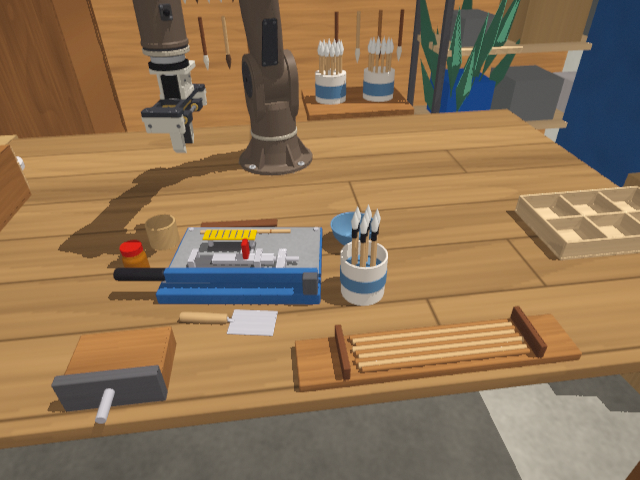

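The scene view shows the red thumb piece shifted to (245,248), the catch up at (230,235), the blade arm down, and the other items where they started. I'm handing the job in.

```bash
python3 -c "
from cell import arm
print(arm.sign_off())"
```

```text
the job is handed in; nothing more can be done
None
```

The blade arm is locked and the job is handed in; it took about 13 s of the 35 s allowed.

**What I did:** One fingertip pressed the catch to its stop and stayed there while the other finger pushed the thumb piece. I pushed until the bolt met its hard stop: the last push moved it only 0.1 mm while the push force rose to about 25 N. I then paused about 1 s with the catch still down, lifted straight off and moved the hand clear.

**Last checks:**
- **Bolt:** in the scene picture the thumb piece moved 25.3 px, which is about 55 mm of travel. The wrist view after the lift shows the bolt's nose through the keeper.
- **Catch:** it is back at its original height to within a fraction of a pixel.
- **Surroundings:** by eye, the blade arm is down and the other items have not moved. The force reading is near zero.

**What did not go cleanly:**
- **Press force:** one early press reached about 45 N on the fingertip, before any pushing, and I eased it at once.
- **Lug alignment:** I first took the tooth lining up with the third lug to be the last notch. It wasn't, because the bolt went about 4 mm further before it stopped.
- **Bolt position:** I left the bolt against its stop (0.056), and did not measure separately that it sits in the 0.055 notch. The catch coming fully up is the evidence that it does.

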